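# Seat a batten against the jig's rail and set the end stop

### The arm

A 6-joint arm with a two-finger parallel gripper is mounted at the origin on a cart in front of the work surface, level with it; the furniture and walls round the work are solid. World frame = base frame: x ahead of the robot, y to its left, z up, the work surface at z = 0. Lengths are in m, angles in rad, forces in N, time in s.
With the tool pointing down it reaches from about 0.25 to 0.775 m from the base axis. Payload 4 kg.
Tool frame: the origin (TCP) lies at the very end of the fingers, on their centre line; the grasp point (between the pads) lies 19 mm behind it (robot.hold_point_z is the distance from the TCP to the grasp point, in m); z points along the fingers, y is the line along which they close (so a half turn about z gives the same grasp; the last joint's range is limited). The gripper opens to 94 mm and grips with 3 to 60 N. Pads are 16 mm wide; open, the fingers measure 119 mm over their backs; the gripper's body (75 mm by 177 mm) begins 78 mm behind the grasp point.
Start: joints at [-1.329, 0.087, 1.371, -0, 1.684, -0.103], TCP at [0.186, -0.518, 0.206] pointing down, gripper open.
Joint ranges: [-3.1, 3.1], [-0.76, 2.03], [0.27, 2.55], [-1.08, 4.22], [0.17, 2.65], [-2.57, 2.57]. Speed limits (rad/s): [2.79, 2.79, 3.14, 3.14, 3.14, 3.14].

### API

Orientations are given as [roll, pitch, yaw] about the fixed x, y, z axes, in that order (R = Rz(yaw) Ry(pitch) Rx(roll)).
In Python, from bench import robot gives the robot as it stands.
- The arm moves only by the tool carry_out, never from a script. Its argument "steps" is a list of rows, each a list of 3 entries, a list of its own where there are three numbers: the shift along the tool's x, y, z in m, then the turn about the tool's z in units of 10 degrees (1.0 is 10 degrees), then the closure, from -1 (fully open) to 1 (shut). In form: [[[tx, ty, tz], roll, jaw], ...]. A call has 1 to 10 rows; each row is the pose to reach, as a shift and turn from the pose commanded when the call began, along the tool's axes at that moment; what a row does not reach only later rows make up. A row lasts 1/8 s, in which the tool goes at most 62.5 mm and 10.7 degrees, less where a joint would pass 70% of its speed; a pose out of reach is approached as far as the arm can. A call with a gripper value outside its range is refused whole. The fingers move at their own pace and stop on an object; the grip force is fixed at half the most. Time passes only in rows, so rows that repeat a pose let the fingers close. It gives the time, the measured TCP pose, the force, the opening and the grip force at its end, in the units of the state.
- robot.get_obs(): the state, without advancing time (a new reading comes with each control period).
- robot.snapshot(name): name is "scene" or "top" or "wrist"; returns a dict with "image" (400x640x3 uint8, red, green, blue), "z_map" (400x640 float32, m along the optical axis (not along the pixel's ray), 0 where there is no reading), "mtx" (3x3 intrinsics, pixels), "R" (3x3) and "t" (3): a world point X has camera coordinates R X + t. Camera axes: x right, y down, z forward; pixel columns grow to the right and rows downward; lengths in m; the calibration is good to about 2 mm. A picture is of the moment at which its call begins.
- robot.close_job(): hands the job in; it is judged then, once.
The state is a dict: "time": time; "joint_positions": joint angles; "qvel": joint speeds; "joint_torque": joint torques, N m; "tool_pos": TCP position; "ee_rot": TCP orientation; "wrist_force": force on the tool from outside, world axes, zero at the start; "wrist_torque": the same for the moment, N m; "width": finger opening in m; "finger_force": force on a finger pad.
Only numpy, scipy, OpenCV 4.12 (cv2) and the standard library are available. Lean on these libraries where they do the work, as an engineer would, in place of code of your own. Each camera call takes 0.05 s, during which the arm holds its last target. There are 200 camera calls.

### The job

Get the wooden board ready for drilling: push it along the jig's base under the two spring rollers until it lies flat against the steel facing strip of the rail, pressing one end firmly home first, while the other end still stands clear of the strip, and then the other end; press again where an end has crept off, until the board is pressed against the strip with no gap at either end. Then slide the red end stop along the rail until it presses lightly on the end of the board. Move slowly in contact, for no push or knock on the board or the stop may pass 25 N; leave the tools lying around as they are.

Things in the scene. Friction and masses are not known exactly. Their poses are not given: they have to be found in the camera images.
- jig: plywood drilling jig, fixed; base plate 240 x 380 x 12 mm (x -115 to +125, y -150 to +230 mm in its frame). Origin on its underside, at worktop height; +x points across the base to the rail, +y along the rail to the red end stop, z up. The base's top is 12 mm up
- roller_axis_l (a point): middle of the roller hold-down nearer the end stop: a black roller, 20 mm diameter, 22 mm long, under a blue bracket that reaches over rail and strip. Axis along y, at x = +60, y = +85 mm of the jig. The roller's underside rests 18.5 mm above the base, pressed down by a spring with about 4 N; bracket and post rise to 68 mm above the worktop
- roller_axis_r (a point): the same on the other side, at y = -85 mm. The 20 mm thick board lifts each roller by 1.5 mm when pushed under it, beginning when its edge is at x = +58 mm of the jig; that end then needs a push of some 5 to 12 N, best in line with the roller. The rollers afterwards hold the board in place
- rail_l (a point): point on the middle of the rail's top at x = +102, y = +140 mm of the jig, 42 mm above the worktop
- rail_r (a point): point on the middle of the rail's top at x = +102, y = -140 mm of the jig, 42 mm above the worktop
- board_mid (a point): centre (half-way up) of the loose wooden board: 90 mm wide (its x, towards the rail), 260 mm long (its y, towards the end stop), 20 mm thick, top edges rounded to 4 mm, about 0.35 kg. It lies flat on the jig's base, askew by up to 6 degrees, short of the rollers. Too wide to grip; push its near long edge (45 mm from here), near an end. 1 to 2 N slides it on the base
- board_l (a point): point on the board's rail-side edge, half-way up, 5 mm from the corner towards the end stop (board frame x +45, y +125 mm)
- board_r (a point): point on the board's rail-side edge, half-way up, 5 mm from the corner away from the end stop (board frame x +45, y -125 mm)
- board_end (a point): point on the board's end face that the stop shall touch, half-way up, 25 mm from its rail-side edge (board frame x +20, y +130 mm)
- stop_face (a point): point on the red end stop's face that meets the board's end, at x = +54 mm of the jig, 10 mm above the base; axes as the jig's. The stop block is 36 mm (x) x 30 mm (y) and reaches from this face 30 mm in +y
- stop_grip (a point): centre of the upright black fin on top of the end stop, 36 mm (x) x 14 mm (y) x 34 mm high, 64 mm above the worktop, its top 17 mm above this point; 15 mm in +y from the stop's face. Push it towards -y of the jig or pinch it
- stop (a joint): travel of the end stop along the rail towards the board (jig -y), in m, 0 to 0.10; it moves with about 2.5 N of friction and stays where it is left
- board: the same board; origin at the centre of its underside
- cutter: yellow cutter knife lying on the worktop, to be left alone
- pliers: blue pliers lying on the worktop, to be left alone
- multimeter: yellow and black multimeter lying on the worktop, to be left alone
- spanner: spanner lying on the worktop, to be left alone
- rail: aluminium rail along the far side of the jig (same origin and axes as the jig): x +94 to +110 mm, 30 mm high above the base. In front of it stands a steel facing strip, 300 mm long, 16 mm high, 4 mm thick, parallel to the rail, held off it by two brass screws. Its face lies 74 to 90 mm from the jig's origin in x: set anew each time, not reported, rigid; find it by feel

How it is judged:
By the outcome, as a careful person would: the job done as asked, in the order asked, and still so for the second after the job is handed in, with the robot touching nothing.
It also fails if it takes over 72 s, if anything falls off the work surface, if the arm or the gripper's body presses on something with over 40 N, if the wrist force passes 120 N, or if a joint passes its speed limit or range.

## Working session

There is one attempt and no reset: what is moved stays moved. The work goes in short steps, Python scripts to look and compute and a tool call to move; the robot and the scene stay as the last step left them, time stands still between calls to the robot, and variables do not carry over. Pictures are saved under pics/ and viewed, at most 10 in all, crops included, and the job is handed in when it is done.

Besides the shell and the picture viewer there is one more tool, called after "Call:" by a JSON object that holds its "method" and its "body". carry_out: Moves the arm, as the interface text tells. Its arguments: {"type":"object","properties":{"steps":{"type":"array","items":{"type":"array"}}},"required":["steps"]}

```bash
ls; mkdir -p pics
python3 - <<'E'
from bench import robot
import cv2,numpy as np
o=robot.get_obs();print({k:np.round(v,3).tolist() for k,v in o.items()})
for n in("scene","top"):
    s=robot.snapshot(n);cv2.imwrite(f"pics/{n}0.png",s["image"][:,:,::-1]);np.savez(f"{n}0.npz",**s)
    print(s["mtx"].tolist(),(-s["R"].T@s["t"]).round(3),s["R"].round(2).tolist())
E
```

```text
pics
{'time': 0.0, 'joint_positions': [-1.329, 0.088, 1.372, -0.0, 1.684, -0.103], 'qvel': [0.001, -0.001, 0.001, 0.001, -0.001, -0.001], 'joint_torque': [-0.001, -34.019, -30.243, 0.072, 0.033, -0.0], 'tool_pos': [0.186, -0.517, 0.204], 'ee_rot': [-3.139, -0.0, 0.345], 'wrist_force': [0.413, -0.072, -0.09], 'wrist_torque': [0.058, 0.01, 0.028], 'finger_force': 0.0, 'width': 0.094}
[[386.922357725652, 0.0, 316.05191558707116], [0.0, 386.922357725652, 203.03219954300917], [0.0, 0.0, 1.0]] [0.004 0.652 0.789] [[-0.57, -0.82, 0.0], [-0.58, 0.4, -0.71], [0.58, -0.41, -0.7]]
[[461.4741443279502, 0.0, 316.9130138590083], [0.0, 461.4741443279502, 199.33273514277144], [0.0, 0.0, 1.0]] [0.502 0.24  1.593] [[-0.02, -1.0, -0.01], [-1.0, 0.02, -0.06], [0.06, 0.01, -1.0]]
```

View pics/scene0.png

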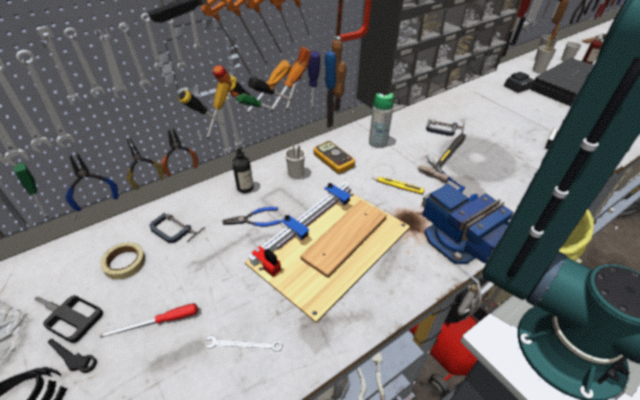

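View pics/top0.png

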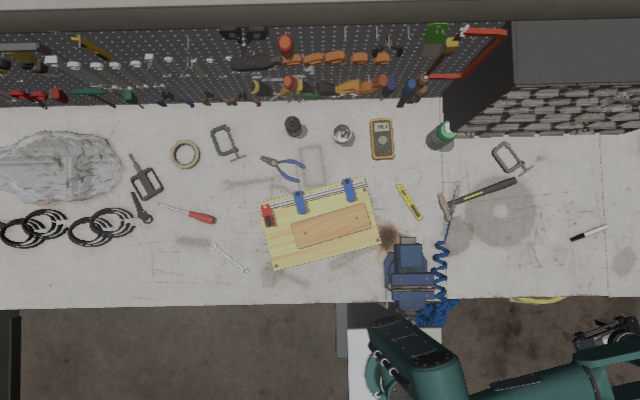

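The top view shows the jig at px (260–382, 178–270), the board at (290–370, 205–250), the red stop at (267, 214), and the blue brackets at (300, 202) and (349, 189). Next I segment these.

```bash
cat > h.py <<'E'
import numpy as np,cv2
def ray(s,px,z):
    R,t,K=s["R"],s["t"],s["mtx"];c=-R.T@t
    d=(R.T@np.linalg.inv(K)@np.c_[np.atleast_2d(px),np.ones(len(np.atleast_2d(px)))].T).T
    return c+d*((z-c[2])/d[:,2])[:,None]
def proj(s,X):
    p=(s["mtx"]@(s["R"]@np.atleast_2d(X).T+s["t"][:,None])).T
    return p[:,:2]/p[:,2:]
def big(m):
    n,l,st,ce=cv2.connectedComponentsWithStats(m.astype(np.uint8))
    o=np.argsort(-st[1:,4])+1
    return [(l==i) for i in o]
E
python3 - <<'E'
from h import *
s=dict(np.load("top0.npz"));im=s["image"]
hsv=cv2.cvtColor(im,cv2.COLOR_RGB2HSV)
roi=np.zeros(im.shape[:2],bool);roi[170:280,250:395]=1
for p in[(330,228),(275,250),(310,260),(267,212),(300,205),(350,185)]: print(p,hsv[p[1],p[0]])
big_=cv2.resize(im[165:285,245:395],None,fx=5,fy=5,interpolation=cv2.INTER_CUBIC)
cv2.imwrite("pics/c1.png",big_[:,:,::-1])
h,S,V=[hsv[...,i].astype(int) for i in range(3)]
wood=roi&(h>8)&(h<35)&(S>60)
m=big(wood)[0]
r=cv2.minAreaRect(np.argwhere(m)[:,::-1].astype(np.float32));print(r)
b=cv2.boxPoints(r);print(b,ray(s,b,0.012).round(4).tolist())
E
```

```text
(330, 228) [ 18  82 177]
(275, 250) [ 31  54 180]
(310, 260) [ 28  56 179]
(267, 212) [  2 152 174]
(300, 205) [109 121 156]
(350, 185) [109 120 155]
((328.7337341308594, 226.4647216796875), (67.74036407470703, 128.77157592773438), 82.54569244384766)
[[260.49792 201.2339 ]
 [388.1812  184.52766]
 [396.96954 251.69554]
 [269.28625 268.4018 ]] [[0.589, 0.4453, 0.012], [0.637, 0.0056, 0.012], [0.4069, -0.0174, 0.012], [0.3592, 0.4186, 0.012]]
```

View pics/c1.png

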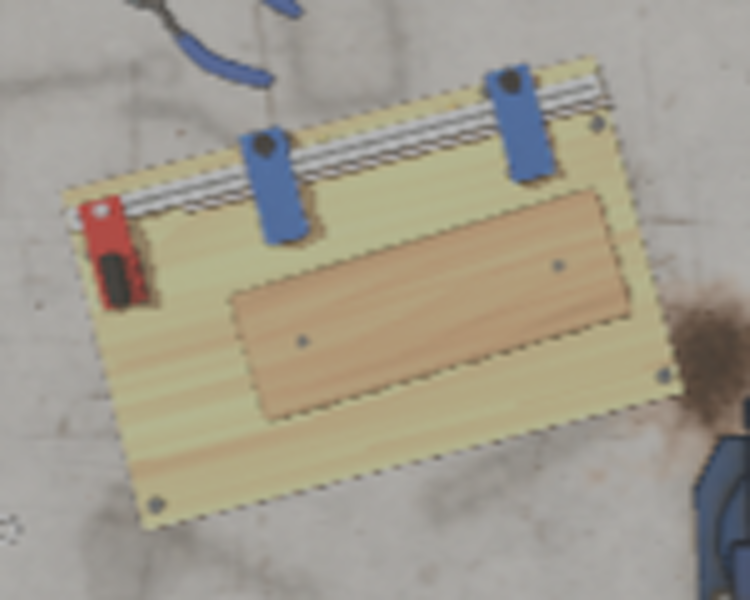

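The crop shows base corners at (63,188), (597,56), (683,392), (148,530) and board-top corners at (232,294), (595,189), (630,314), (270,420), in 5× crop pixels.

```bash
cat >> h.py <<'E'
def fit(local,world):
    l=np.array(local);a=l.mean(0);b=world.mean(0);H=(l-a).T@(world-b)
    th=np.arctan2(H[0,1]-H[1,0],H[0,0]+H[1,1]);c,s=np.cos(th),np.sin(th);R=np.array([[c,-s],[s,c]])
    t=b-R@a;return th,t,(np.linalg.norm((l@R.T+t)-world,axis=1)*1e3).round(1)
E
python3 - <<'E'
from h import *
s=dict(np.load("top0.npz"))
f=lambda c:np.array([245,165])+(np.array(c)+.5)/5-.5
B=ray(s,f([(63,188),(597,56),(683,392),(148,530)]),.012)[:,:2]
th,t,e=fit([(.125,.23),(.125,-.15),(-.115,-.15),(-.115,.23)],B)
print("jig",th,np.degrees(th),t,e)
W=ray(s,f([(232,294),(595,189),(630,314),(270,420)]),.032)[:,:2]
tb,tt,e=fit([(.045,.13),(.045,-.13),(-.045,-.13),(-.045,.13)],W)
R=np.array([[np.cos(th),-np.sin(th)],[np.sin(th),np.cos(th)]])
print("board",np.degrees(tb),tt,e,"in jig",(tt-t)@R,"corners",((W-t)@R).round(4).tolist())
# stop fin top: black at (118,280)
F=ray(s,f([(118,280)]),.081)[:,:2];print("fin in jig",(F-t)@R,F)
for a,b in[(300,202),(349,189)]: pass
Br=ray(s,f([(265,145),(511,82),(285,240),(532,178)]),.068)[:,:2];print("brackets",((Br-t)@R).round(3).tolist())
# vise heights
R3,tt3,K=s["R"],s["t"],s["mtx"]
v,u=np.mgrid[225:330:8,384:450:8]
z=s["z_map"][v,u];c=np.stack([(u-K[0,2])/K[0,0]*z,(v-K[1,2])/K[1,1]*z,z],-1)
X=(c-tt3)@R3
for r in X: print([tuple((1000*p).round().astype(int)) for p in r])
E
```

```text
jig 0.22586489402376164 12.941105167731152 [0.51504143 0.2053226 ] [1.  1.7 2.2 1.8]
board 15.017217070162054 [0.5009712  0.20563651] [2.3 2.4 3.7 3.4] in jig [-0.01364256  0.00345695] corners [[0.026, 0.1328], [0.0348, -0.1228], [-0.0528, -0.1245], [-0.0626, 0.1284]]
fin in jig [[0.05222406 0.20001261]] [[0.52114634 0.41195058]]
brackets [[0.116, 0.085], [0.116, -0.083], [0.051, 0.088], [0.051, -0.081]]
[(np.int64(499), np.int64(22), np.int64(0)), (np.int64(498), np.int64(-5), np.int64(2)), (np.int64(497), np.int64(-34), np.int64(-6)), (np.int64(497), np.int64(-60), np.int64(-1)), (np.int64(496), np.int64(-88), np.int64(-3)), (np.int64(496), np.int64(-115), np.int64(1)), (np.int64(495), np.int64(-143), np.int64(-2)), (np.int64(494), np.int64(-170), np.int64(1)), (np.int64(494), np.int64(-189), np.int64(31))]
[(np.int64(471), np.int64(23), np.int64(1)), (np.int64(471), np.int64(-4), np.int64(2)), (np.int64(470), np.int64(-31), np.int64(3)), (np.int64(469), np.int64(-60), np.int64(-4)), (np.int64(469), np.int64(-87), np.int64(0)), (np.int64(468), np.int64(-116), np.int64(-7)), (np.int
[... 4482 characters left out ...]
64(217), np.int64(-9), np.int64(223)), (np.int64(118), np.int64(-127), np.int64(-251)), (np.int64(135), np.int64(-139), np.int64(-164)), (np.int64(161), np.int64(-140), np.int64(-38)), (np.int64(163), np.int64(-165), np.int64(-27)), (np.int64(-18), np.int64(-422), np.int64(-888))]
[(np.int64(202), np.int64(65), np.int64(251)), (np.int64(206), np.int64(46), np.int64(274)), (np.int64(212), np.int64(28), np.int64(300)), (np.int64(216), np.int64(9), np.int64(319)), (np.int64(218), np.int64(-11), np.int64(329)), (np.int64(143), np.int64(-103), np.int64(2)), (np.int64(143), np.int64(-130), np.int64(1)), (np.int64(140), np.int64(-159), np.int64(-6)), (np.int64(-60), np.int64(-420), np.int64(-887))]
```

Call:
{"method": "carry_out", "body": {"steps": [[[0.03, -0.03, -0.03], 0, 1], [[0.075, -0.08, -0.03], 0, 1], [[0.12, -0.125, -0.03], 0, 1], [[0.16, -0.17, -0.03], 0, 1], [[0.2, -0.21, -0.03], 0, 1], [[0.24, -0.255, -0.03], 0, 1], [[0.28, -0.3, -0.03], 0, 1], [[0.32, -0.34, -0.03], 0, 1], [[0.36, -0.38, -0.03], 0, 1], [[0.4, -0.425, -0.03], 0, 1]]}}

```text
time: 1.35
tool_pos: [0.419, 0.0193, 0.2351]
ee_rot: [3.141, 0.0, 0.345]
wrist_force: [1.3, -0.9, 0.5]
width: 0.0008
finger_force: 0.0
```

Call:
{"method": "carry_out", "body": {"steps": [[[0.035, -0.035, 0], 0.2, 1], [[0.06, -0.06, 0], 0.5, 1], [[0.067, -0.069, 0], 0.68, 1], [[0.067, -0.069, 0], 0.68, 1], [[0.067, -0.069, 0], 0.68, 1]]}}

```text
time: 1.98
tool_pos: [0.4582, 0.1046, 0.2352]
ee_rot: [3.141, 0.001, 0.226]
wrist_force: [-0.3, -0.1, 0.1]
width: 0.0003
finger_force: 0.0
```

Call:
{"method": "carry_out", "body": {"steps": [[[0, 0, 0.05], 0, 1], [[0, 0, 0.1], 0, 1], [[0, 0, 0.15], 0, 1], [[0, 0, 0.18], 0, 1], [[0, 0, 0.2], 0, 1], [[0, 0, 0.207], 0, 1], [[0, 0, 0.214], 0, 1], [[0, 0, 0.214], 0, 1]]}}

```text
time: 2.98
tool_pos: [0.4587, 0.1049, 0.0218]
ee_rot: [3.141, -0.001, 0.226]
wrist_force: [0.6, 0.3, 1.0]
width: 0.0003
finger_force: 0.0
```

Run:
```python
from bench import robot
from h import *
a=robot.snapshot("top")["image"][165:285,245:395];a=cv2.resize(a,None,fx=3.3,fy=3.3,interpolation=2)
b=robot.snapshot("wrist")["image"]; b=cv2.resize(b,(496,310));
c=np.zeros((590-0,496,3),np.uint8)[:];c=np.vstack([cv2.copyMakeBorder(a[:, :496],0,0,0,496-min(496,a.shape[1]),0),b])[:, :]
c=cv2.resize(c,None,fx=.8,fy=.8);print(c.shape);cv2.imwrite("pics/d1.png",c[:,:,::-1])
```

```text
(565, 397, 3)
```

View pics/d1.png

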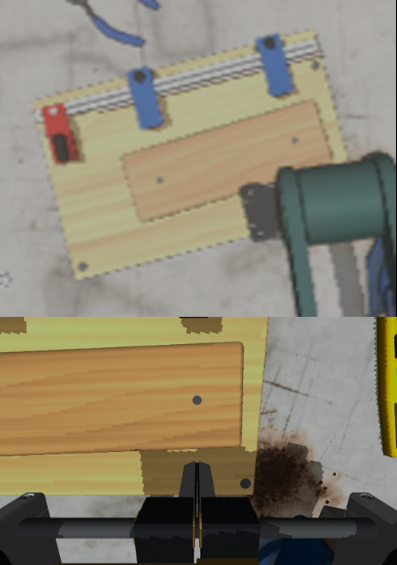

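The fingers are down just behind the near edge at the right end, with a gap of about 13 mm. I'll start a slow push.

Call:
{"method": "carry_out", "body": {"steps": [[[0.003, 0, 0], 0, 1], [[0.006, 0, 0], 0, 1], [[0.008, 0, 0], 0, 1], [[0.0095, 0, 0], 0, 1], [[0.011, 0, 0], 0, 1], [[0.0125, 0, 0], 0, 1], [[0.014, 0, 0], 0, 1], [[0.0155, 0, 0], 0, 1], [[0.017, 0, 0], 0, 1], [[0.0185, 0, 0], 0, 1]]}}

```text
time: 4.32
tool_pos: [0.4763, 0.1091, 0.0214]
ee_rot: [3.141, 0.001, 0.226]
wrist_force: [-0.2, -1.4, -0.0]
width: 0.0003
finger_force: 0.6
```

Call:
{"method": "carry_out", "body": {"steps": [[[0.0015, 0, 0], 0, 1], [[0.003, 0, 0], 0, 1], [[0.0045, 0, 0], 0, 1], [[0.006, 0, 0], 0, 1], [[0.0075, 0, 0], 0, 1], [[0.009, 0, 0], 0, 1], [[0.0105, 0, 0], 0, 1], [[0.012, 0, 0], 0, 1], [[0.0135, 0, 0], 0, 1], [[0.015, 0, 0], 0, 1]]}}

```text
time: 5.58
tool_pos: [0.4912, 0.1127, 0.0215]
ee_rot: [3.142, -0.0, 0.226]
wrist_force: [-1.2, -0.4, -0.9]
width: 0.0004
finger_force: 0.4
```

Call:
{"method": "carry_out", "body": {"steps": [[[0.001, 0, 0], 0, 1], [[0.002, 0, 0], 0, 1], [[0.003, 0, 0], 0, 1], [[0.004, 0, 0], 0, 1], [[0.0045, 0, 0], 0, 1], [[0.005, 0, 0], 0, 1], [[0.0055, 0, 0], 0, 1], [[0.006, 0, 0], 0, 1]]}}

```text
time: 6.58
tool_pos: [0.4956, 0.1132, 0.0213]
ee_rot: [3.141, 0.003, 0.226]
wrist_force: [-5.1, -2.6, 3.3]
width: 0.0009
finger_force: 3.2
```

Call:
{"method": "carry_out", "body": {"steps": [[[0.0005, 0, 0], 0, 1], [[0.001, 0, 0], 0, 1], [[0.0015, 0, 0], 0, 1], [[0.002, 0, 0], 0, 1], [[0.0025, 0, 0], 0, 1], [[0.003, 0, 0], 0, 1], [[0.0035, 0, 0], 0, 1], [[0.004, 0, 0], 0, 1]]}}

```text
time: 7.58
tool_pos: [0.5009, 0.1147, 0.0214]
ee_rot: [3.141, 0.0, 0.226]
wrist_force: [-3.2, -2.8, 0.2]
width: 0.0004
finger_force: 2.0
```

Call:
{"method": "carry_out", "body": {"steps": [[[-0.005, 0, 0], 0, 1], [[-0.03, 0, 0], 0, 1], [[-0.06, 0, 0], 0, 1], [[-0.06, -0.03, 0], 0, 1], [[-0.06, -0.08, 0], 0, 1], [[-0.06, -0.13, 0], 0, 1], [[-0.06, -0.16, 0], 0, 1], [[-0.06, -0.17, 0], 0, 1], [[-0.06, -0.17, 0], 0, 1], [[-0.06, -0.17, 0], 0, 1]]}}

```text
time: 8.82
tool_pos: [0.4047, 0.2663, 0.0215]
ee_rot: [3.141, -0.0, 0.225]
wrist_force: [-0.5, -0.1, 0.1]
width: 0.0006
finger_force: 0.0
```

Run:
```python
from bench import robot
from h import *
a=robot.snapshot("top")["image"][165:285,245:395];a=cv2.resize(a,None,fx=5,fy=5,interpolation=cv2.INTER_CUBIC)
cv2.imwrite("pics/d2.png",a[:,:,::-1])
```

```text
(no output)
```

View pics/d2.png

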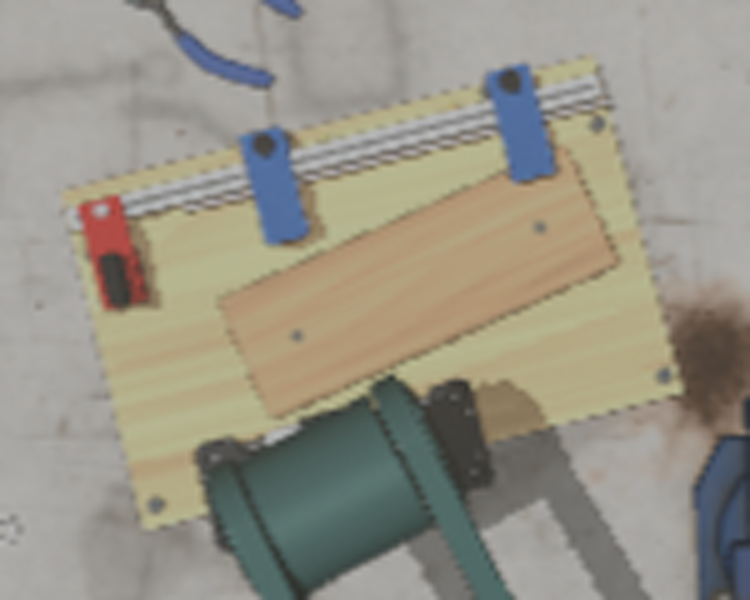

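The board is askew by about 10°, with its left front corner at (218,300). Its right end is under the right roller and short of the strip. Next I push the left end home.

Call:
{"method": "carry_out", "body": {"steps": [[[0.005, 0, 0], 0, 1], [[0.01, 0, 0], 0, 1], [[0.013, 0, 0], 0, 1], [[0.015, 0, 0], 0, 1], [[0.0165, 0, 0], 0, 1], [[0.018, 0, 0], 0, 1], [[0.0195, 0, 0], 0, 1], [[0.021, 0, 0], 0, 1], [[0.0225, 0, 0], 0, 1], [[0.024, 0, 0], 0, 1]]}}

```text
time: 10.12
tool_pos: [0.4277, 0.2725, 0.0214]
ee_rot: [3.141, 0.0, 0.226]
wrist_force: [-0.5, 0.5, 0.3]
width: 0.0007
finger_force: 0.0
```

Call:
{"method": "carry_out", "body": {"steps": [[[0.0015, 0, 0], 0, 1], [[0.003, 0, 0], 0, 1], [[0.0045, 0, 0], 0, 1], [[0.006, 0, 0], 0, 1], [[0.0075, 0, 0], 0, 1], [[0.009, 0, 0], 0, 1], [[0.0105, 0, 0], 0, 1], [[0.012, 0, 0], 0, 1], [[0.0135, 0, 0], 0, 1], [[0.015, 0, 0], 0, 1]]}}

```text
time: 11.38
tool_pos: [0.4423, 0.2758, 0.0214]
ee_rot: [3.142, 0.0, 0.226]
wrist_force: [-2.3, 0.0, 0.4]
width: 0.0003
finger_force: 0.9
```

Call:
{"method": "carry_out", "body": {"steps": [[[0.0015, 0, 0], 0, 1], [[0.003, 0, 0], 0, 1], [[0.0045, 0, 0], 0, 1], [[0.006, 0, 0], 0, 1], [[0.0075, 0, 0], 0, 1], [[0.009, 0, 0], 0, 1], [[0.0105, 0, 0], 0, 1], [[0.0115, 0, 0], 0, 1], [[0.0125, 0, 0], 0, 1], [[0.0135, 0, 0], 0, 1]]}}

```text
time: 12.62
tool_pos: [0.4555, 0.2789, 0.0214]
ee_rot: [3.141, -0.0, 0.226]
wrist_force: [-1.8, 0.2, -0.0]
width: 0.0005
finger_force: 1.0
```

Call:
{"method": "carry_out", "body": {"steps": [[[0.001, 0, 0], 0, 1], [[0.002, 0, 0], 0, 1], [[0.003, 0, 0], 0, 1], [[0.0035, 0, 0], 0, 1], [[0.004, 0, 0], 0, 1], [[0.0045, 0, 0], 0, 1], [[0.005, 0, 0], 0, 1], [[0.0055, 0, 0], 0, 1], [[0.006, 0, 0], 0, 1], [[0.0065, 0, 0], 0, 1]]}}

```text
time: 13.88
tool_pos: [0.4593, 0.2805, 0.0213]
ee_rot: [-3.141, 0.005, 0.227]
wrist_force: [-8.0, 0.5, 3.9]
width: 0.0005
finger_force: 4.0
```

Call:
{"method": "carry_out", "body": {"steps": [[[0.0005, 0, 0], 0, 1], [[0.001, 0, 0], 0, 1], [[0.0015, 0, 0], 0, 1], [[0.002, 0, 0], 0, 1], [[0.0025, 0, 0], 0, 1], [[0.003, 0, 0], 0, 1], [[0.0035, 0, 0], 0, 1], [[0.004, 0, 0], 0, 1]]}}

```text
time: 14.88
tool_pos: [0.4637, 0.2817, 0.021]
ee_rot: [-3.14, 0.004, 0.227]
wrist_force: [-6.4, 0.6, 2.2]
width: 0.0005
finger_force: 3.0
```

Call:
{"method": "carry_out", "body": {"steps": [[[0.001, 0, 0], 0, 1], [[0.002, 0, 0], 0, 1], [[0.003, 0, 0], 0, 1], [[0.004, 0, 0], 0, 1], [[0.005, 0, 0], 0, 1], [[0.006, 0, 0], 0, 1], [[0.007, 0, 0], 0, 1], [[0.008, 0, 0], 0, 1]]}}

```text
time: 15.88
tool_pos: [0.4714, 0.2835, 0.0207]
ee_rot: [-3.14, 0.004, 0.226]
wrist_force: [-5.7, 2.1, 1.1]
width: 0.0006
finger_force: 2.9
```

Call:
{"method": "carry_out", "body": {"steps": [[[0.0005, 0, 0], 0, 1], [[0.001, 0, 0], 0, 1], [[0.0015, 0, 0], 0, 1], [[0.002, 0, 0], 0, 1], [[0.0025, 0, 0], 0, 1], [[0.003, 0, 0], 0, 1]]}}

```text
time: 16.62
tool_pos: [0.4743, 0.2842, 0.0207]
ee_rot: [-3.14, 0.004, 0.226]
wrist_force: [-5.8, 2.0, 0.4]
width: 0.0002
finger_force: 2.9
```

Call:
{"method": "carry_out", "body": {"steps": [[[0.0005, 0, 0], 0, 1], [[0.001, 0, 0], 0, 1], [[0.0015, 0, 0], 0, 1], [[0.002, 0, 0], 0, 1], [[0.0025, 0, 0], 0, 1], [[0.003, 0, 0], 0, 1]]}}

```text
time: 17.38
tool_pos: [0.4772, 0.2849, 0.0207]
ee_rot: [-3.14, 0.004, 0.226]
wrist_force: [-5.9, 1.8, 0.3]
width: 0.0005
finger_force: 2.9
```

Call:
{"method": "carry_out", "body": {"steps": [[[0.0005, 0, 0], 0, 1], [[0.001, 0, 0], 0, 1], [[0.0015, 0, 0], 0, 1], [[0.002, 0, 0], 0, 1], [[0.0025, 0, 0], 0, 1], [[0.003, 0, 0], 0, 1]]}}

```text
time: 18.12
tool_pos: [0.4801, 0.2857, 0.0207]
ee_rot: [-3.14, 0.004, 0.226]
wrist_force: [-6.4, 2.7, 0.4]
width: 0.0004
finger_force: 2.9
```

Call:
{"method": "carry_out", "body": {"steps": [[[0.0005, 0, 0], 0, 1], [[0.001, 0, 0], 0, 1], [[0.0015, 0, 0], 0, 1], [[0.002, 0, 0], 0, 1], [[0.0025, 0, 0], 0, 1], [[0.003, 0, 0], 0, 1]]}}

```text
time: 18.88
tool_pos: [0.483, 0.2864, 0.0207]
ee_rot: [-3.14, 0.004, 0.226]
wrist_force: [-5.7, 2.3, 0.1]
width: 0.0002
finger_force: 2.9
```

Call:
{"method": "carry_out", "body": {"steps": [[[0.0005, 0, 0], 0, 1], [[0.001, 0, 0], 0, 1], [[0.0015, 0, 0], 0, 1], [[0.002, 0, 0], 0, 1], [[0.0025, 0, 0], 0, 1], [[0.003, 0, 0], 0, 1]]}}

```text
time: 19.62
tool_pos: [0.4845, 0.2867, 0.0207]
ee_rot: [-3.14, 0.008, 0.226]
wrist_force: [-9.8, 2.1, 3.4]
width: 0.0004
finger_force: 5.0
```

Call:
{"method": "carry_out", "body": {"steps": [[[0.0003, 0, 0], 0, 1], [[0.0006, 0, 0], 0, 1], [[0.0009, 0, 0], 0, 1], [[0.0012, 0, 0], 0, 1], [[0.0015, 0, 0], 0, 1], [[0.0015, 0, 0], 0, 1]]}}

```text
time: 20.38
tool_pos: [0.4846, 0.2868, 0.0207]
ee_rot: [-3.14, 0.011, 0.227]
wrist_force: [-13.4, 0.4, 5.5]
width: 0.0005
finger_force: 6.4
```

Call:
{"method": "carry_out", "body": {"steps": [[[0.0003, 0, 0], 0, 1], [[0.0006, 0, 0], 0, 1], [[0.0008, 0, 0], 0, 1], [[0.0008, 0, 0], 0, 1]]}}

```text
time: 20.88
tool_pos: [0.4846, 0.2868, 0.0207]
ee_rot: [-3.14, 0.012, 0.227]
wrist_force: [-13.7, -0.7, 6.5]
width: 0.0006
finger_force: 7.3
```

Call:
{"method": "carry_out", "body": {"steps": [[[-0.002, 0, 0], 0, 1], [[-0.004, 0, 0], 0, 1], [[-0.006, 0, 0], 0, 1], [[-0.009, 0, 0], 0, 1], [[-0.03, 0, 0], 0, 1], [[-0.06, 0, 0], 0, 1], [[-0.06, 0.05, 0], 0, 1], [[-0.06, 0.11, 0], 0, 1], [[-0.06, 0.17, 0], 0, 1], [[-0.06, 0.17, 0], 0, 1]]}}

```text
time: 22.12
tool_pos: [0.472, 0.1038, 0.0223]
ee_rot: [3.139, -0.003, 0.219]
wrist_force: [0.2, 0.8, 0.7]
width: 0.0008
finger_force: 0.0
```

Run:
```python
from bench import robot
from h import *
a=robot.snapshot("top")["image"][165:285,245:395];a=cv2.resize(a,None,fx=5,fy=5,interpolation=cv2.INTER_CUBIC)
cv2.imwrite("pics/d3.png",a[:,:,::-1]);print(robot.get_obs()["tool_pos"])
```

```text
[0.4713661  0.10591373 0.02216931]
```

View pics/d3.png

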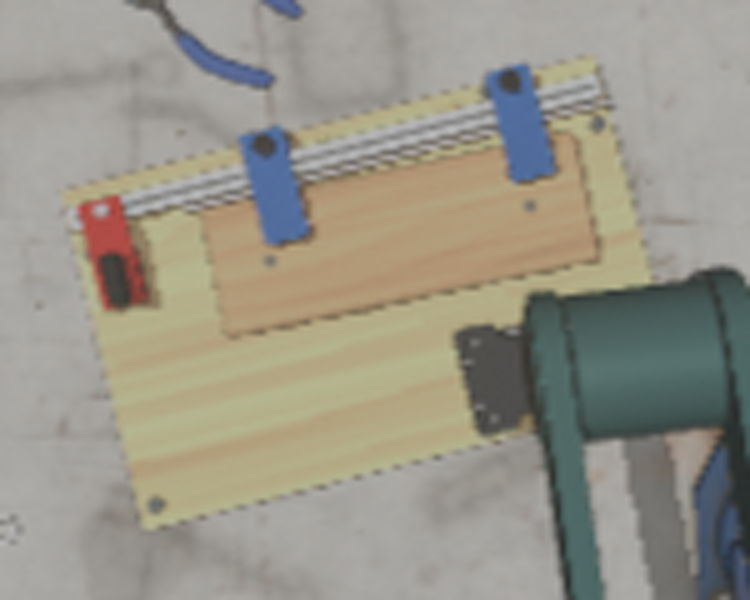

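The left end lies at the strip, and the right front corner at (577,135) is still clear by about 15 mm. Next I press the right end.

Call:
{"method": "carry_out", "body": {"steps": [[[0.005, 0, 0], 0, 1], [[0.01, 0, 0], 0, 1], [[0.014, 0, 0], 0, 1], [[0.016, 0, 0], 0, 1], [[0.0175, 0, 0], 0, 1], [[0.019, 0, 0], 0, 1], [[0.0205, 0, 0], 0, 1], [[0.022, 0, 0], 0, 1], [[0.0235, 0, 0], 0, 1], [[0.025, 0, 0], 0, 1]]}}

```text
time: 23.42
tool_pos: [0.4944, 0.1133, 0.0215]
ee_rot: [3.141, 0.0, 0.226]
wrist_force: [-0.0, -0.3, -0.3]
width: 0.0004
finger_force: 0.0
```

Call:
{"method": "carry_out", "body": {"steps": [[[0.001, 0, 0], 0, 1], [[0.002, 0, 0], 0, 1], [[0.003, 0, 0], 0, 1], [[0.004, 0, 0], 0, 1], [[0.005, 0, 0], 0, 1], [[0.006, 0, 0], 0, 1], [[0.007, 0, 0], 0, 1], [[0.008, 0, 0], 0, 1]]}}

```text
time: 24.42
tool_pos: [0.5022, 0.1152, 0.0215]
ee_rot: [3.141, -0.0, 0.226]
wrist_force: [0.2, -0.4, -0.5]
width: 0.0004
finger_force: 0.0
```

Call:
{"method": "carry_out", "body": {"steps": [[[0.001, 0, 0], 0, 1], [[0.002, 0, 0], 0, 1], [[0.003, 0, 0], 0, 1], [[0.004, 0, 0], 0, 1], [[0.005, 0, 0], 0, 1], [[0.006, 0, 0], 0, 1], [[0.007, 0, 0], 0, 1], [[0.008, 0, 0], 0, 1]]}}

```text
time: 25.42
tool_pos: [0.51, 0.117, 0.0215]
ee_rot: [3.142, 0.0, 0.226]
wrist_force: [-0.4, 0.3, -0.4]
width: 0.0005
finger_force: 0.0
```

Call:
{"method": "carry_out", "body": {"steps": [[[0.0006, 0, 0], 0, 1], [[0.0012, 0, 0], 0, 1], [[0.0018, 0, 0], 0, 1], [[0.0024, 0, 0], 0, 1], [[0.003, 0, 0], 0, 1], [[0.0036, 0, 0], 0, 1], [[0.0042, 0, 0], 0, 1], [[0.0048, 0, 0], 0, 1]]}}

```text
time: 26.42
tool_pos: [0.5146, 0.118, 0.0215]
ee_rot: [3.141, -0.0, 0.226]
wrist_force: [0.2, 0.8, -1.1]
width: 0.0004
finger_force: 0.0
```

Call:
{"method": "carry_out", "body": {"steps": [[[0.0005, 0, 0], 0, 1], [[0.001, 0, 0], 0, 1], [[0.0015, 0, 0], 0, 1], [[0.002, 0, 0], 0, 1], [[0.0025, 0, 0], 0, 1], [[0.003, 0, 0], 0, 1]]}}

```text
time: 27.18
tool_pos: [0.5164, 0.1184, 0.0212]
ee_rot: [3.141, 0.003, 0.226]
wrist_force: [-4.4, -1.2, 2.5]
width: 0.0003
finger_force: 2.4
```

Call:
{"method": "carry_out", "body": {"steps": [[[0.0005, 0, 0], 0, 1], [[0.001, 0, 0], 0, 1], [[0.0015, 0, 0], 0, 1], [[0.002, 0, 0], 0, 1], [[0.0025, 0, 0], 0, 1], [[0.003, 0, 0], 0, 1]]}}

```text
time: 27.92
tool_pos: [0.5195, 0.1184, 0.0211]
ee_rot: [3.14, 0.003, 0.226]
wrist_force: [-5.0, -3.1, 1.9]
width: 0.0005
finger_force: 2.6
```

Call:
{"method": "carry_out", "body": {"steps": [[[0.0005, 0, 0], 0, 1], [[0.001, 0, 0], 0, 1], [[0.0015, 0, 0], 0, 1], [[0.002, 0, 0], 0, 1], [[0.0025, 0, 0], 0, 1]]}}

```text
time: 28.55
tool_pos: [0.5219, 0.1187, 0.021]
ee_rot: [3.14, 0.003, 0.226]
wrist_force: [-4.6, -3.0, 1.7]
width: 0.0006
finger_force: 2.6
```

Call:
{"method": "carry_out", "body": {"steps": [[[0.0005, 0, 0], 0, 1], [[0.001, 0, 0], 0, 1], [[0.0015, 0, 0], 0, 1], [[0.002, 0, 0], 0, 1], [[0.002, 0, 0], 0, 1]]}}

```text
time: 29.18
tool_pos: [0.5238, 0.119, 0.0208]
ee_rot: [3.139, 0.003, 0.226]
wrist_force: [-4.5, -3.1, 1.9]
width: 0.0006
finger_force: 2.6
```

Call:
{"method": "carry_out", "body": {"steps": [[[0.0005, 0, 0], 0, 1], [[0.001, 0, 0], 0, 1], [[0.0015, 0, 0], 0, 1], [[0.002, 0, 0], 0, 1], [[0.002, 0, 0], 0, 1]]}}

```text
time: 29.8
tool_pos: [0.5257, 0.1194, 0.0207]
ee_rot: [3.139, 0.003, 0.226]
wrist_force: [-4.4, -2.7, 1.6]
width: 0.0006
finger_force: 2.6
```

Call:
{"method": "carry_out", "body": {"steps": [[[0.0005, 0, 0], 0, 1], [[0.001, 0, 0], 0, 1], [[0.0015, 0, 0], 0, 1], [[0.002, 0, 0], 0, 1], [[0.002, 0, 0], 0, 1]]}}

```text
time: 30.42
tool_pos: [0.5257, 0.1194, 0.0207]
ee_rot: [3.139, 0.008, 0.226]
wrist_force: [-8.5, -5.4, 5.0]
width: 0.0001
finger_force: 5.0
```

Call:
{"method": "carry_out", "body": {"steps": [[[0.0004, 0, 0], 0, 1], [[0.0008, 0, 0], 0, 1], [[0.0012, 0, 0], 0, 1], [[0.0016, 0, 0], 0, 1], [[0.002, 0, 0], 0, 1], [[0.002, 0, 0], 0, 1]]}}

```text
time: 31.18
tool_pos: [0.5258, 0.1195, 0.0206]
ee_rot: [3.139, 0.012, 0.226]
wrist_force: [-14.1, -6.0, 8.4]
width: 0.0003
finger_force: 7.4
```

Call:
{"method": "carry_out", "body": {"steps": [[[-0.002, 0, 0], 0, 1], [[-0.004, 0, 0], 0, 1], [[-0.006, 0, 0], 0, 1], [[-0.009, 0, 0], 0, 1], [[-0.025, 0, 0], 0, 1], [[-0.025, -0.04, 0], 0, 1], [[-0.025, -0.1, 0], 0, 1], [[-0.025, -0.155, 0], 0, 1], [[-0.025, -0.17, 0], 0, 1], [[-0.025, -0.17, 0], 0, 1]]}}

```text
time: 32.42
tool_pos: [0.4684, 0.2826, 0.0217]
ee_rot: [3.141, -0.001, 0.228]
wrist_force: [-0.8, -2.0, 0.7]
width: 0.0005
finger_force: 0.0
```

Call:
{"method": "carry_out", "body": {"steps": [[[0.004, 0, 0], 0, 1], [[0.008, 0, 0], 0, 1], [[0.0095, 0, 0], 0, 1], [[0.0105, 0, 0], 0, 1], [[0.0115, 0, 0], 0, 1], [[0.012, 0, 0], 0, 1], [[0.0125, 0, 0], 0, 1], [[0.013, 0, 0], 0, 1], [[0.0135, 0, 0], 0, 1], [[0.014, 0, 0], 0, 1]]}}

```text
time: 33.67
tool_pos: [0.4818, 0.285, 0.0214]
ee_rot: [3.141, 0.0, 0.226]
wrist_force: [-0.2, -1.3, 0.0]
width: 0.0003
finger_force: 0.0
```

Call:
{"method": "carry_out", "body": {"steps": [[[0.0005, 0, 0], 0, 1], [[0.001, 0, 0], 0, 1], [[0.0015, 0, 0], 0, 1], [[0.002, 0, 0], 0, 1], [[0.0025, 0, 0], 0, 1], [[0.0025, 0, 0], 0, 1]]}}

```text
time: 34.42
tool_pos: [0.4843, 0.2855, 0.0214]
ee_rot: [3.142, 0.0, 0.226]
wrist_force: [0.3, 0.3, 1.0]
width: 0.001
finger_force: 0.0
```

Call:
{"method": "carry_out", "body": {"steps": [[[0.0005, 0, 0], 0, 1], [[0.001, 0, 0], 0, 1], [[0.0015, 0, 0], 0, 1], [[0.002, 0, 0], 0, 1], [[0.0025, 0, 0], 0, 1], [[0.003, 0, 0], 0, 1], [[0.003, 0, 0], 0, 1]]}}

```text
time: 35.3
tool_pos: [0.4861, 0.2861, 0.0213]
ee_rot: [-3.142, 0.002, 0.226]
wrist_force: [-5.0, -1.3, 2.1]
width: 0.0005
finger_force: 2.6
```

Call:
{"method": "carry_out", "body": {"steps": [[[0.0005, 0, 0], 0, 1], [[0.001, 0, 0], 0, 1], [[0.0015, 0, 0], 0, 1], [[0.002, 0, 0], 0, 1], [[0.002, 0, 0], 0, 1]]}}

```text
time: 35.92
tool_pos: [0.487, 0.2866, 0.0212]
ee_rot: [-3.141, 0.005, 0.226]
wrist_force: [-8.5, -1.6, 3.7]
width: 0.0006
finger_force: 3.7
```

Call:
{"method": "carry_out", "body": {"steps": [[[0.0005, 0, 0], 0, 1], [[0.001, 0, 0], 0, 1], [[0.0015, 0, 0], 0, 1], [[0.002, 0, 0], 0, 1], [[0.002, 0, 0], 0, 1]]}}

```text
time: 36.55
tool_pos: [0.4871, 0.2865, 0.021]
ee_rot: [-3.142, 0.009, 0.227]
wrist_force: [-11.4, -2.7, 6.8]
width: 0.0004
finger_force: 5.8
```

Call:
{"method": "carry_out", "body": {"steps": [[[0.0005, 0, 0], 0, 1], [[0.001, 0, 0], 0, 1], [[0.0013, 0, 0], 0, 1], [[0.0013, 0, 0], 0, 1]]}}

```text
time: 37.05
tool_pos: [0.4871, 0.2865, 0.0209]
ee_rot: [3.141, 0.012, 0.227]
wrist_force: [-14.6, -3.2, 8.0]
width: 0.0007
finger_force: 7.3
```

Call:
{"method": "carry_out", "body": {"steps": [[[-0.002, 0, 0], 0, 1], [[-0.004, 0, 0], 0, 1], [[-0.006, 0, 0], 0, 1], [[-0.009, 0, 0], 0, 1], [[-0.025, 0, 0], 0, 1], [[-0.025, 0.04, 0], 0, 1], [[-0.025, 0.1, 0], 0, 1], [[-0.025, 0.155, 0], 0, 1], [[-0.025, 0.17, 0], 0, 1], [[-0.025, 0.17, 0], 0, 1]]}}

```text
time: 38.3
tool_pos: [0.5068, 0.1156, 0.0217]
ee_rot: [-3.141, -0.001, 0.224]
wrist_force: [-0.1, 0.3, 0.2]
width: 0.0001
finger_force: 0.0
```

Call:
{"method": "carry_out", "body": {"steps": [[[0.005, 0, 0], 0, 1], [[0.01, 0, 0], 0, 1], [[0.013, 0, 0], 0, 1], [[0.0145, 0, 0], 0, 1], [[0.0155, 0, 0], 0, 1], [[0.016, 0, 0], 0, 1], [[0.0165, 0, 0], 0, 1], [[0.017, 0, 0], 0, 1], [[0.0175, 0, 0], 0, 1], [[0.018, 0, 0], 0, 1]]}}

```text
time: 39.55
tool_pos: [0.5237, 0.1201, 0.0215]
ee_rot: [3.141, -0.0, 0.226]
wrist_force: [-0.3, 0.1, 0.2]
width: 0.0006
finger_force: 0.0
```

Call:
{"method": "carry_out", "body": {"steps": [[[0.0005, 0, 0], 0, 1], [[0.001, 0, 0], 0, 1], [[0.0015, 0, 0], 0, 1], [[0.002, 0, 0], 0, 1], [[0.0025, 0, 0], 0, 1], [[0.003, 0, 0], 0, 1]]}}

```text
time: 40.3
tool_pos: [0.5255, 0.1205, 0.0212]
ee_rot: [3.141, 0.003, 0.226]
wrist_force: [-3.8, -0.6, 2.6]
width: 0.001
finger_force: 2.2
```

Call:
{"method": "carry_out", "body": {"steps": [[[0.0005, 0, 0], 0, 1], [[0.001, 0, 0], 0, 1], [[0.0015, 0, 0], 0, 1], [[0.002, 0, 0], 0, 1], [[0.0025, 0, 0], 0, 1], [[0.003, 0, 0], 0, 1]]}}

```text
time: 41.05
tool_pos: [0.5257, 0.1206, 0.0209]
ee_rot: [3.141, 0.009, 0.226]
wrist_force: [-11.6, -3.2, 6.4]
width: 0.0006
finger_force: 5.8
```

Call:
{"method": "carry_out", "body": {"steps": [[[0.0005, 0, 0], 0, 1], [[0.0008, 0, 0], 0, 1], [[0.0008, 0, 0], 0, 1], [[-0.002, 0, 0], 0, 1], [[-0.004, 0, 0], 0, 1], [[-0.006, 0, 0], 0, 1], [[-0.009, 0, 0], 0, 1], [[-0.024, 0, 0], 0, 1], [[-0.024, 0, -0.05], 0, 1], [[-0.024, 0, -0.1], 0, 1]]}}

```text
time: 42.3
tool_pos: [0.5044, 0.1158, 0.1217]
ee_rot: [-3.141, 0.002, 0.226]
wrist_force: [0.4, -0.7, -0.6]
width: 0.0004
finger_force: 0.0
```

Run:
```python
from bench import robot
from h import *
o=robot.get_obs();th=.22586;t=np.array([.51504,.20532]);R=np.array([[np.cos(th),-np.sin(th)],[np.sin(th),np.cos(th)]])
p=o["tool_pos"];print(p,"jig",(p[:2]-t)@R,"to (.052,.242):",np.array([.052,.242])-(p[:2]-t)@R)
```

```text
[0.50441795 0.11584134 0.12166802] jig [-0.03039053 -0.08482732] to (.052,.242): [0.08239053 0.32682732]
```

Call:
{"method": "carry_out", "body": {"steps": [[[0.005, -0.03, -0.015], 0, 1], [[0.02, -0.08, -0.02], 0, 1], [[0.035, -0.13, -0.02], 0, 1], [[0.05, -0.18, -0.02], 0, 1], [[0.065, -0.23, -0.02], 0, 1], [[0.078, -0.28, -0.02], 0, 1], [[0.082, -0.315, -0.02], 0, 1], [[0.082, -0.327, -0.02], 0, 1], [[0.082, -0.327, -0.02], 0, 1], [[0.082, -0.327, -0.02], 0, 1]]}}

```text
time: 43.55
tool_pos: [0.5131, 0.4516, 0.1417]
ee_rot: [3.141, -0.0, 0.225]
wrist_force: [0.2, -0.1, 0.2]
width: 0.0004
finger_force: 0.0
```

Run:
```python
from bench import robot
from h import *
print(robot.get_obs()["tool_pos"])
w=robot.snapshot("wrist");t=robot.snapshot("top")
np.savez("w1.npz",**w)
a=cv2.resize(t["image"][165:285,245:395],None,fx=3,fy=3,interpolation=cv2.INTER_CUBIC)
b=cv2.resize(w["image"],(450,281))
cv2.imwrite("pics/d4.png",np.hstack([np.vstack([a[:240],b]) ])[:,:,::-1])
```

```text
[0.51307437 0.45158923 0.14173196]
```

View pics/d4.png

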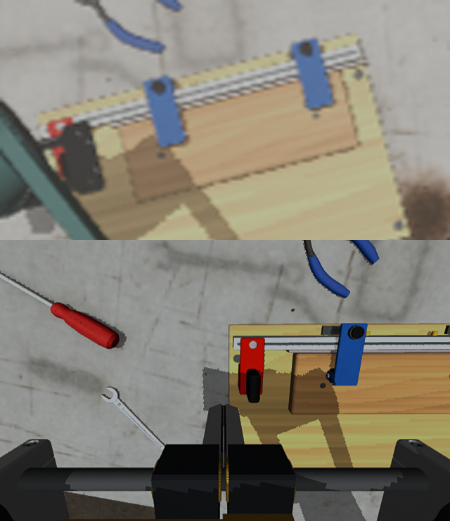

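The board looks flat on the strip, and the fingers hang beyond the stop fin, which is at (253,385) in the lower picture. I'll estimate the gap from wrist pixels while descending.

Call:
{"method": "carry_out", "body": {"steps": [[[0, 0, 0.03], 0, 1], [[0, 0, 0.06], 0, 1], [[0, 0, 0.075], 0, 1], [[0, 0, 0.084], 0, 1], [[0, 0.006, 0.084], 0, 1], [[0, 0.01, 0.084], 0, 1], [[0, 0.012, 0.084], 0, 1], [[0, 0.0135, 0.084], 0, 1], [[0, 0.015, 0.084], 0, 1], [[0, 0.0165, 0.084], 0, 1]]}}

```text
time: 44.9
tool_pos: [0.5164, 0.437, 0.0574]
ee_rot: [3.142, -0.0, 0.226]
wrist_force: [-0.1, 0.0, -0.0]
width: 0.0004
finger_force: 0.0
```

Run:
```python
from h import *
s=dict(np.load("w1.npz"));th=.22586;t=np.array([.51504,.20532]);R=np.array([[np.cos(th),-np.sin(th)],[np.sin(th),np.cos(th)]])
k=640/450
for n,p,z in[("boardend",(292,380-240),.032),("stopface",(265,355-240),.047),("fin",(253,373-240),.081)]:
    print(n,((ray(s,np.array([p])*k,z)[:,:2]-t)@R).round(4))
```

```text
boardend [[0.0536 0.1452]]
stopface [[0.0907 0.187 ]]
fin [[0.0758 0.2061]]
```

Call:
{"method": "carry_out", "body": {"steps": [[[0, 0.001, 0], 0, 1], [[0, 0.002, 0], 0, 1], [[0, 0.003, 0], 0, 1], [[0, 0.004, 0], 0, 1], [[0, 0.005, 0], 0, 1], [[0, 0.006, 0], 0, 1], [[0, 0.007, 0], 0, 1], [[0, 0.008, 0], 0, 1], [[0, 0.009, 0], 0, 1], [[0, 0.01, 0], 0, 1]]}}

```text
time: 46.15
tool_pos: [0.5187, 0.4272, 0.0574]
ee_rot: [3.141, 0.0, 0.226]
wrist_force: [-0.2, 2.2, -0.1]
width: 0.0005
finger_force: 1.3
```

Call:
{"method": "carry_out", "body": {"steps": [[[0, 0.0015, 0], 0, 1], [[0, 0.003, 0], 0, 1], [[0, 0.0045, 0], 0, 1], [[0, 0.006, 0], 0, 1], [[0, 0.0075, 0], 0, 1], [[0, 0.009, 0], 0, 1], [[0, 0.0105, 0], 0, 1], [[0, 0.012, 0], 0, 1], [[0, 0.0135, 0], 0, 1], [[0, 0.015, 0], 0, 1]]}}

```text
time: 47.4
tool_pos: [0.522, 0.4126, 0.0574]
ee_rot: [3.141, 0.0, 0.226]
wrist_force: [-0.6, 2.7, -0.9]
width: 0.0007
finger_force: 1.3
```

Call:
{"method": "carry_out", "body": {"steps": [[[0, 0.0013, 0], 0, 1], [[0, 0.0026, 0], 0, 1], [[0, 0.0039, 0], 0, 1], [[0, 0.0052, 0], 0, 1], [[0, 0.0065, 0], 0, 1], [[0, 0.0078, 0], 0, 1], [[0, 0.009, 0], 0, 1], [[0, 0.01, 0], 0, 1], [[0, 0.011, 0], 0, 1], [[0, 0.012, 0], 0, 1]]}}

```text
time: 48.65
tool_pos: [0.5247, 0.4009, 0.0575]
ee_rot: [3.142, -0.0, 0.226]
wrist_force: [-0.2, 2.9, -1.9]
width: 0.0007
finger_force: 1.3
```

Call:
{"method": "carry_out", "body": {"steps": [[[0, 0.0005, 0], 0, 1], [[0, 0.001, 0], 0, 1], [[0, 0.0015, 0], 0, 1], [[0, 0.002, 0], 0, 1], [[0, 0.0025, 0], 0, 1], [[0, 0.003, 0], 0, 1]]}}

```text
time: 49.4
tool_pos: [0.5254, 0.3981, 0.0574]
ee_rot: [3.141, -0.0, 0.226]
wrist_force: [-1.1, 3.2, -2.2]
width: 0.0003
finger_force: 1.2
```

Call:
{"method": "carry_out", "body": {"steps": [[[0, 0.0005, 0], 0, 1], [[0, 0.001, 0], 0, 1], [[0, 0.0015, 0], 0, 1], [[0, 0.002, 0], 0, 1], [[0, 0.0025, 0], 0, 1]]}}

```text
time: 50.02
tool_pos: [0.5259, 0.3956, 0.0574]
ee_rot: [3.141, 0.0, 0.226]
wrist_force: [0.3, 2.3, -0.8]
width: 0.0003
finger_force: 1.2
```

Call:
{"method": "carry_out", "body": {"steps": [[[0, 0.0005, 0], 0, 1], [[0, 0.001, 0], 0, 1], [[0, 0.0015, 0], 0, 1], [[0, 0.0018, 0], 0, 1]]}}

```text
time: 50.52
tool_pos: [0.5263, 0.3939, 0.0574]
ee_rot: [3.142, -0.0, 0.226]
wrist_force: [0.6, 2.5, -1.0]
width: 0.0001
finger_force: 1.2
```

Call:
{"method": "carry_out", "body": {"steps": [[[0, 0.0005, 0], 0, 1], [[0, 0.001, 0], 0, 1], [[0, 0.0015, 0], 0, 1], [[0, 0.0018, 0], 0, 1]]}}

```text
time: 51.02
tool_pos: [0.5268, 0.3921, 0.0574]
ee_rot: [3.142, 0.0, 0.226]
wrist_force: [0.4, 2.0, -1.8]
width: 0.0004
finger_force: 1.2
```

Call:
{"method": "carry_out", "body": {"steps": [[[0, 0.0005, 0], 0, 1], [[0, 0.001, 0], 0, 1], [[0, 0.0015, 0], 0, 1], [[0, 0.0018, 0], 0, 1]]}}

```text
time: 51.52
tool_pos: [0.5271, 0.3905, 0.0575]
ee_rot: [-3.141, -0.0, 0.226]
wrist_force: [-0.5, 3.0, -1.3]
width: 0.0004
finger_force: 1.5
```

Call:
{"method": "carry_out", "body": {"steps": [[[0, 0.0004, 0], 0, 1], [[0, 0.0008, 0], 0, 1], [[0, 0.001, 0], 0, 1]]}}

```text
time: 51.9
tool_pos: [0.5271, 0.3904, 0.0574]
ee_rot: [-3.14, -0.0, 0.227]
wrist_force: [0.1, 6.3, -2.3]
width: 0.0004
finger_force: 2.8
```

The stop met the board: the push rose from about 2.5 N to 6.3 N with no further movement. I'll back off gently and look.

Call:
{"method": "carry_out", "body": {"steps": [[[0, -0.001, 0], 0, 1], [[0, -0.003, 0], 0, 1], [[0, -0.006, 0], 0, 1], [[0, -0.015, 0], 0, 1], [[0, -0.03, 0], 0, 1], [[0, -0.03, -0.05], 0, 1], [[0, -0.03, -0.1], 0, 1], [[0, -0.06, -0.14], 0, 1], [[0, -0.06, -0.14], 0, 1]]}}

```text
time: 53.02
tool_pos: [0.5145, 0.4515, 0.2029]
ee_rot: [-3.137, -0.009, 0.229]
wrist_force: [-0.6, 0.9, 0.2]
width: 0.0004
finger_force: 0.0
```

Run:
```python
from bench import robot
from h import *
o=robot.get_obs();print(o["time"],o["tool_pos"],o["wrist_force"])
w=robot.snapshot("wrist")["image"];t=robot.snapshot("top")
a=cv2.resize(t["image"][165:260,250:390],(640,434),interpolation=cv2.INTER_CUBIC)
cv2.imwrite("pics/e1.png",np.vstack([cv2.resize(a,(420,285)),cv2.resize(w,(420,262))])[:,:,::-1])
cv2.imwrite("pics/e2.png",cv2.resize(w[60:300,250:640],(780,480),interpolation=cv2.INTER_CUBIC)[:,:,::-1])
```

```text
53.025 [0.514479   0.45150774 0.20291887] [-0.63472597  0.93621793  0.17389202]
```

View pics/e2.png

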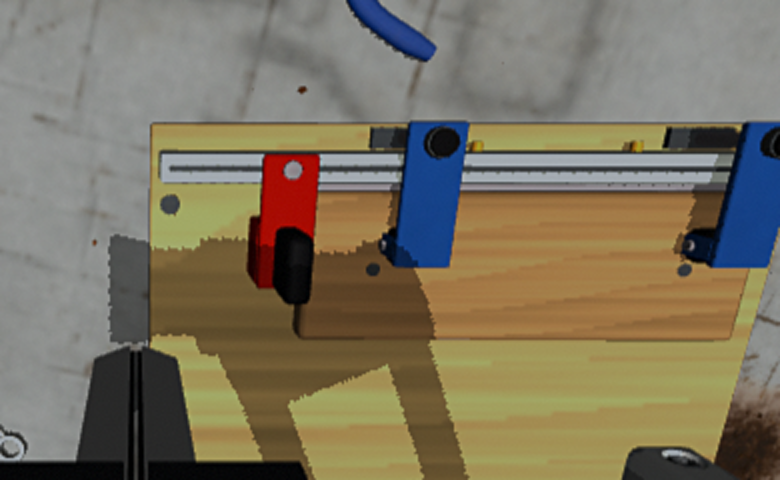

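The wrist view shows the board lying evenly along the strip from (318,190) to (735,190), and the red stop touching its end at about x=305. Handing in.

```bash
python3 -c "
from bench import robot
print(robot.close_job())"
```

```text
the job is handed in; nothing more can be done
None
```

I pressed the board home against the strip, left end first and then right, re-pressed both ends, and set the red stop lightly on its end. No force reading passed about 17 N. After handing in at 53 s, no verdict came back.

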